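# Switch off the bench supply box and latch its door

### The job

The lesson is over: in the open switch box, push the toggle of the wide three-pole main breaker over to off, leaving the narrower two-pole breaker on. Then swing the door over and press it down at its latch until the sloped sprung tongue snaps in under the strike and the door stays shut by itself. Feel for the snap and press no harder than the latch needs: the door must never take more than 25 N, must not be slammed, and the things lying around stay where they are.

Things in the scene. Friction and masses are not known exactly. Their poses are not given: they have to be found in the camera images.
- box: The white steel switch box, 300 (its x) x 220 (its y) x 105 mm high, bolted to the bench lying on its back, open side up. Origin: centre of its underside, on the bench top. Its door is hinged along the +y long rim; the -y rim carries the strike at mid-length. A row of breakers runs along its x axis at y = 0; the touch cover round them is 70 mm above the bench.
- door_hinge (a point): Middle of the door's hinge line, fixed to the box at its (0, +110, 107) mm; the line runs along the box's x axis.
- latch_spot (a point): Point on the smooth flat outer face over the latch, moving with the door: 205 mm from the hinge line, 22 mm in from the free edge, mid-length, 5 mm outside the inner face's plane, which holds the hinge line. Press here: tongue and foam seal resist with 5 to 17 N, dropping as the tongue snaps in; 2 mm below its latched rest is a rigid stop. Door 308 long, 227 hinge to edge, 5 mm thick, 0.42 kg.
- door (a joint): Door angle, rad: 0 = flush, inner face level 107 mm above the bench; grows as it opens: 1.57 upright, 1.95 most. It stands open beyond upright; past upright it sinks slowly on its damped hinge (0.7 N m s/rad: swing it at 0.5 rad/s or less) and stops ajar at 0.055 to 0.09 on its sloped tongue. The keeper's set height is unmeasured: latched, the door rests anywhere from 0.016 to -0.016.
- main_toggle (a point): Middle of the black toggle bar of the main breaker: three-pole, 54 mm wide along the box's x, white nose 45 mm long in y, top 74 mm above the bench. Bar 48 mm long (box x), 7 mm thick; it pivots 68 mm above the bench on the breaker's centre line; this point is 21 mm from the pivot and the bar's tip 26 mm.
- main (a joint): Main toggle angle, rad: 0 = on, leaning 34 deg to the box's -y side (away from the hinge); 1.2 = off, leaning 34 deg to the +y side. It resists with about 5 N and snaps over past 0.6. Push its flank towards +y by 30 mm or so, low, just clear of the nose.
- aux_toggle (a point): Middle of the toggle bar of the two-pole breaker, the same in build but 36 mm wide (bar 30 mm); it stands about 90 to 140 mm from the main breaker on the same row, on either side of it.
- aux (a joint): Two-pole toggle angle, rad: 0 = on (as it starts), 1.2 = off.
- meter: An orange hand multimeter lying flat, 150 x 75 x 36 mm; a bystander. Origin: centre of its underside.
- contactor: A spare grey and black contactor standing on the bench, 74 x 45 x 80 mm; a bystander. Origin: centre of its underside.
- tray: A small grey divided parts tray with screws, 120 x 90 x 35 mm; a bystander. Origin: centre of its underside.
- driver: A screwdriver with a yellow handle, 200 mm long, lying on the bench; a bystander. Origin: centre of its underside.
- spare: A spare single-pole breaker lying on its side, 85 x 65 x 18 mm; a bystander. Origin: centre of its underside.
- tape: A roll of black tape lying flat, 64 mm across, 18 mm high; a bystander. Origin: centre of its underside.
- pen: A blue marker pen, 134 mm long, 17 mm thick, lying on the bench; a bystander. Origin: centre of its underside.

How it is judged:
By the outcome, as a careful person would: the job done as asked, in the order asked, and still so for the second after the job is handed in, with the robot touching nothing.
It also fails if it takes over 61 s, if anything falls off the work surface, if the arm or the gripper's body presses on something with over 40 N, if the wrist force passes 120 N, or if a joint passes its speed limit or range.

### The arm

A 6-joint arm with a two-finger parallel gripper is mounted at the origin on the work surface. World frame = base frame: x ahead of the robot, y to its left, z up, the work surface at z = 0. Lengths are in mm, angles in rad, forces in N, time in s.
With the tool pointing down it reaches from about 350 to 775 mm from the base axis. Payload 7.3 kg.
Tool frame: the origin (TCP) lies at the centre of the arm's flange, where the gripper is bolted on; the fingertips stand 178 mm ahead of it and the grasp point (between the pads) lies 159 mm ahead of it; z points along the fingers, y is the direction in which the jaws open and shut (so a half turn about z gives the same grasp; the last joint's range is limited). The gripper opens to 92 mm and grips with 3 to 60 N. Pads are 19 mm wide; open, the fingers measure 130 mm over their backs; the gripper's body (75 mm by 190 mm) begins 47 mm behind the grasp point.
Start: joints at [-1.368, 0.342, 1.524, -0, 1.275, -0.146], TCP at [179.449, -493.382, 404.741] pointing down, gripper open.
Joint ranges: [-2.53, 2.53], [-0.77, 2.02], [0.04, 2.7], [-1, 4.14], [0.28, 2.66], [-3.11, 3.11]. Speed limits (rad/s): [2.57, 2.57, 3.14, 3.14, 3.14, 3.14].

### API

Orientations are given as [roll, pitch, yaw] about the fixed x, y, z axes, in that order (R = Rz(yaw) Ry(pitch) Rx(roll)).
In Python, from plant import get_obs, capture, close_job gives the robot as it stands. The module is installed in compiled form; this text tells all that it offers.
- The arm moves only by the shell command python3 -m pendant 'ROWS'. ROWS is JSON, a list of rows, each a list of 3 entries, a list of its own where there are three numbers: the shift along the tool's x, y, z in m, then the turn, a rotation vector about the tool's x, y, z in rad, then the finger opening in m, from 0 to 0.0918. In form: [[[tx, ty, tz], [wx, wy, wz], fingers], ...]. A call has 1 to 10 rows; each row is the pose to reach, as a shift and turn from the pose commanded when the call began, along the tool's axes at that moment; what a row does not reach only later rows make up. A row lasts 1/12 s, in which the tool goes at most 41.7 mm and 7.16 degrees, less where a joint would pass 70% of its speed; a pose out of reach is approached as far as the arm can. A call with a gripper value outside its range is refused whole. The fingers move at their own pace and stop on an object; the grip force is fixed at half the most. Time passes only in rows, so rows that repeat a pose let the fingers close. It gives the time, the measured TCP pose, the force and the opening at its end, in the units of the state.
- get_obs(): the state, without advancing time (a new reading comes with each control period).
- capture(name): name is "side" or "top" or "wrist"; returns a dict with "color" (420x560x3 uint8, red, green, blue), "mtx" (3x3 intrinsics, pixels), "dist" ([k1, k2, p1, p2, k3] as OpenCV has them; the pictures are not rectified), "rvec" (rotation vector, rad) and "tvec" (3), from world to camera coordinates, as OpenCV has them. Camera axes: x right, y down, z forward; pixel columns grow to the right and rows downward; lengths in mm; the calibration is good to about 2 mm. A picture is of the moment at which its call begins. There is no depth.
- close_job(): hands the job in, once; it reports no verdict.
The state is a dict: "time": time; "joint_positions": joint angles; "dq": joint speeds; "tau": joint torques, N m; "tool_pos": TCP position; "tcp_rot": TCP orientation; "contact_force": force on the tool from outside, world axes, zero at the start; "moment": the same for the moment, N m; "grip_width": finger opening in mm.
Only numpy, scipy, OpenCV 4.12 (cv2) and the standard library are available. Lean on these libraries where they do the work, as an engineer would, in place of code of your own. Each camera call takes 0.05 s, during which the arm holds its last target. There are 200 camera calls.

## Working session

There is one attempt and no reset: what is moved stays moved. The work goes in short steps, Python scripts to look and compute and a shell command to move; the robot and the scene stay as the last step left them, time stands still between calls to the robot, and variables do not carry over. Pictures are saved under pics/ and viewed, about 8 in all and at most 12, crops included, and the job is handed in when it is done.

```bash
mkdir -p pics; cat > h.py <<'E'
import numpy as np, cv2
from plant import get_obs, capture, close_job
def snap(cam,name):
    c=capture(cam); cv2.imwrite(f'pics/{name}.png',c['color'][:,:,::-1]); np.save(f'pics/{name}.npy',{k:np.array(v,float) for k,v in c.items() if k!='color'},allow_pickle=True); return c
def cal(name): return np.load(f'pics/{name}.npy',allow_pickle=True).item()
def proj(c,P): return cv2.projectPoints(np.array(P,float).reshape(-1,1,3),c['rvec'],c['tvec'],c['mtx'],c['dist'])[0].reshape(-1,2)
def atz(c,uv,z):
    R=cv2.Rodrigues(c['rvec'])[0]; n=cv2.undistortPoints(np.array([[uv]],float),c['mtx'],c['dist'])[0,0]
    d=R.T@np.array([*n,1]); o=-R.T@c['tvec'].ravel(); return o+d*(z-o[2])/d[2]
E
python3 - <<'E'
from h import *
for n in('top','side'):
    c=snap(n,n+'0'); R=cv2.Rodrigues(np.array(c['rvec']))[0]; print(n,-R.T@np.array(c['tvec']).ravel())
a=cv2.imread('pics/top0.png');cv2.imwrite('pics/t0.png',cv2.resize(a,(800,600)))
print(get_obs())
E
```

```text
top [ 414.4463397   -34.44550879 1137.11050011]
side [1137.29803189  497.532765    985.2802538 ]
{'time': 0.1, 'joint_positions': array([-1.36801461e+00,  3.42632887e-01,  1.52490297e+00,  8.46172959e-06,
        1.27541197e+00, -1.45997750e-01]), 'dq': array([ 0.00219961,  0.00060125, -0.00473846,  0.00073072, -0.00015172,
       -0.00298898]), 'tau': array([ 1.51098975e-03, -4.32004559e+01, -2.44694638e+01,  7.19193695e-02,
        5.25570440e-02, -5.85869043e-05]), 'tool_pos': array([ 179.418005  , -493.26303179,  404.13122896]), 'tcp_rot': array([-3.14025307e+00, -2.05155934e-04,  3.48776859e-01]), 'contact_force': array([ 1.2075652 , -0.75086861, -0.06812089]), 'moment': array([-0.038894  , -0.03115061, -0.06936641]), 'grip_width': 91.88699173598296}
```

View pics/t0.png

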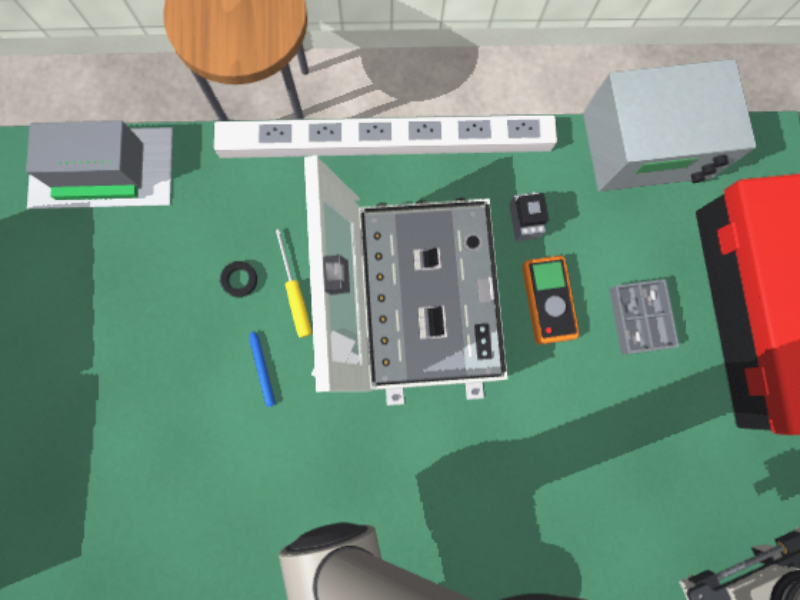

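View pics/side0.png

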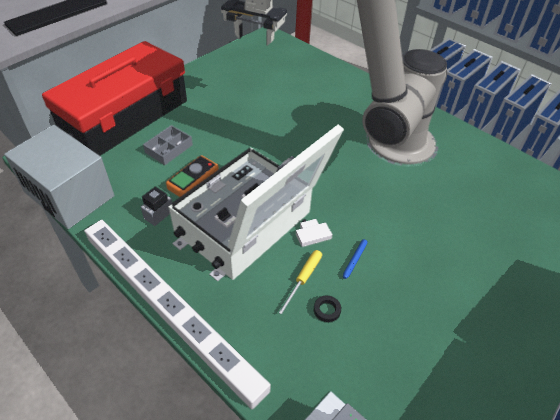

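The top view (800x600) shows the box rim corners near (360,205), (490,200), (507,378) and (372,385). The hinge and raised door are on the left (world +y). The wide main breaker is at (433,322) and the aux at (428,258), with both bars leaning right. Next I'll take an enlarged crop for measuring.

```bash
python3 - <<'E'
from h import *
a=cv2.imread('pics/top0.png')[130:280,210:365];cv2.imwrite('pics/t1.png',cv2.resize(a,None,fx=4,fy=4,interpolation=cv2.INTER_CUBIC))
E
```

```text
(no output)
```

View pics/t1.png

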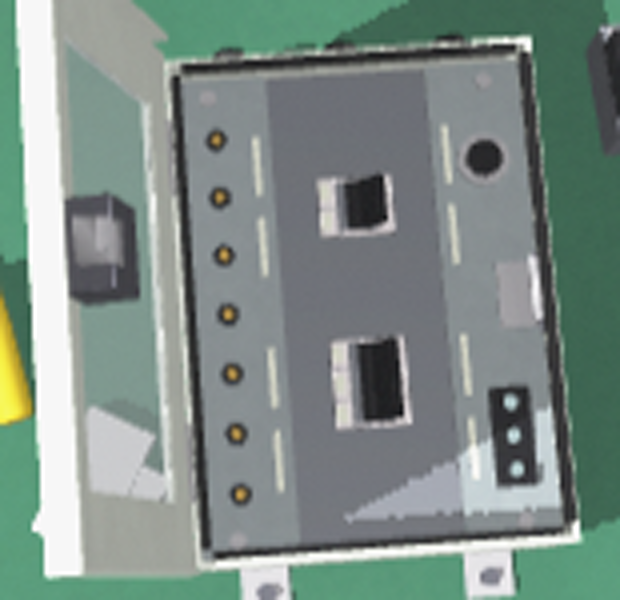

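```bash
python3 - <<'E'
from h import *
from scipy.optimize import least_squares
c=cal('top0'); s=cal('side0')
f=lambda p:(210+(p[0]-1.5)/4,130+(p[1]-1.5)/4)
pix=[f(p) for p in[(168,62),(530,38),(580,540),(197,566)]]
loc=[(150,110),(150,-110),(-150,-110),(-150,110)]
def W(q,L):
    x,y,t=q; R=np.array([[np.cos(t),-np.sin(t)],[np.sin(t),np.cos(t)]]); L=np.array(L,float); return np.c_[L[:,:2]@R.T+[x,y],L[:,2]]
L3=[(*l,105) for l in loc]
r=least_squares(lambda q:(proj(c,W(q,L3))-pix).ravel(),[500,-30,0]); q=r.x
print('box',q,np.degrees(q[2]),r.fun)
for n,ps in(('main',[(330,340),(405,335),(411,423),(335,430)]),('aux',[(318,178),(390,173),(396,232),(322,237)])):
    m=np.mean([atz(c,f(p),74) for p in ps],0)[:2]-q[:2]; t=q[2]; R=np.array([[np.cos(t),-np.sin(t)],[np.sin(t),np.cos(t)]]); print(n,'box',m@R,'world',m+q[:2])
for th in(1.6,1.7,1.8,1.9):
    P=W(q,[(sx*154,110+227*np.cos(th)+k*-5*0,107+227*np.sin(th)) for sx in(1,-1) for k in(0,)])
    print(th,(proj(c,P)*800/560).round(),proj(s,P).round())
P=W(q,L3);print('side rim',proj(s,P).round())
E
```

```text
box [ 5.94703393e+02 -1.17754759e+02  4.00596573e-02] 2.2952492923172905 [-0.62527097 -0.50714877  0.46246133 -0.03604152  0.22457454  0.14655823
 -0.05926378  0.32368297]
main box [-46.96536713   0.61423631] world [ 547.75110615 -119.02192919]
aux box [61.30312479  0.46361121] world [ 655.93876872 -114.8363947 ]
1.6 [[357. 151.]
 [371. 386.]] [[220. 184.]
 [319. 112.]]
1.7 [[374. 150.]
 [390. 385.]] [[212. 179.]
 [311. 109.]]
1.8 [[391. 151.]
 [407. 384.]] [[205. 175.]
 [303. 106.]]
1.9 [[407. 152.]
 [425. 383.]] [[197. 172.]
 [296. 105.]]
side rim [[230. 255.]
 [168. 206.]
 [251. 147.]
 [312. 185.]]
```

```bash
python3 -m pendant '[[[0.04,-0.017,0],[0,0,-0.11],0],[[0.08,-0.034,0],[0,0,-0.22],0],[[0.12,-0.05,0],[0,0,-0.33],0],[[0.155,-0.065,0],[0,0,-0.44],0],[[0.19,-0.08,0],[0,0,-0.55],0],[[0.225,-0.095,0],[0,0,-0.66],0],[[0.26,-0.11,0],[0,0,-0.77],0],[[0.295,-0.124,0],[0,0,-0.88],0],[[0.33,-0.138,0],[0,0,-0.99],0],[[0.36,-0.151,0],[0,0,-1.1],0]]'
python3 - <<'E'
from h import *
c=cal('top0');s=cal('side0');q=(594.7,-117.75,.04)
C,S=np.cos(.04),np.sin(.04)
for th in(1.75,1.8,1.85,1.9,1.95):
    P=[(594.7+C*x-S*y,-117.75+S*x+C*y,107+227*np.sin(th)) for x in(154,-154) for y in(110-227*np.cos(th),)]
    print(th,(proj(c,P)*800/560).round().tolist(),proj(s,P).round().tolist())
E
```

```text
time: 0.93
tool_pos: [467.6, -226.5, 404.5]
tcp_rot: [-3.141, -0.0, 1.455]
contact_force: [-0.6, -0.1, -0.4]
grip_width: 29.3
1.75 [[321.0, 154.0], [334.0, 389.0]] [[238.0, 198.0], [335.0, 123.0]]
1.8 [[313.0, 155.0], [325.0, 389.0]] [[242.0, 201.0], [339.0, 126.0]]
1.85 [[305.0, 157.0], [316.0, 390.0]] [[246.0, 205.0], [343.0, 129.0]]
1.9 [[297.0, 158.0], [308.0, 391.0]] [[250.0, 210.0], [347.0, 132.0]]
1.95 [[290.0, 160.0], [300.0, 391.0]] [[254.0, 214.0], [351.0, 136.0]]
```

```bash
python3 -m pendant '[[[0.03,0.025,0],[0,0,-0.06],0],[[0.06,0.05,0],[0,0,-0.11],0],[[0.086,0.073,0],[0,0,-0.162],0],[[0.086,0.073,0.035],[0,0,-0.162],0],[[0.086,0.073,0.07],[0,0,-0.162],0],[[0.086,0.073,0.1],[0,0,-0.162],0],[[0.086,0.073,0.12],[0,0,-0.162],0],[[0.086,0.073,0.135],[0,0,-0.162],0],[[0.086,0.073,0.135],[0,0,-0.162],0]]'
python3 - <<'E'
from h import *
snap('side','s1');snap('top','t2')
a=cv2.resize(cv2.imread('pics/s1.png')[110:270,150:350],None,fx=4,fy=4,interpolation=cv2.INTER_CUBIC)
b=cv2.resize(cv2.imread('pics/t2.png')[110:280,200:400],None,fx=3,fy=3,interpolation=cv2.INTER_CUBIC)
cv2.imwrite('pics/s1c.png',a[:600])
E
```

```text
time: 1.68
tool_pos: [548.0, -151.5, 265.9]
tcp_rot: [-3.135, -0.003, 1.611]
contact_force: [-0.7, -0.2, 0.4]
grip_width: 0.3
```

View pics/s1c.png

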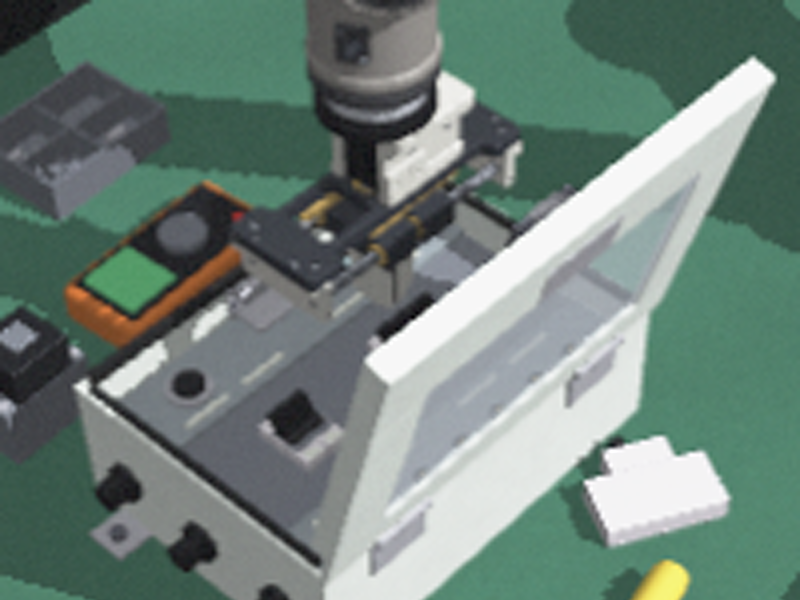

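```bash
python3 -m pendant '[[[0,0,0.004],[0,0,0],0],[[0,0,0.008],[0,0,0],0],[[0,0,0.011],[0,0,0],0],[[0,0,0.011],[0,0,0],0]]'
python3 -m pendant '[[[0.004,0,0],[0,0,0],0],[[0.008,0,0],[0,0,0],0],[[0.011,0,0],[0,0,0],0],[[0.014,0,0],[0,0,0],0],[[0.016,0,0],[0,0,0],0],[[0.018,0,0],[0,0,0],0]]'
```

```text
time: 2.12
tool_pos: [549.0, -151.9, 258.6]
tcp_rot: [-3.141, 0.0, 1.611]
contact_force: [0.0, 0.0, 0.7]
grip_width: 0.4
time: 2.62
tool_pos: [548.9, -134.8, 260.3]
tcp_rot: [3.138, 0.004, 1.611]
contact_force: [0.2, -4.4, 4.0]
grip_width: 0.4
```

```bash
python3 -m pendant '[[[0.002,0,0],[0,0,0],0],[[0.004,0,0],[0,0,0],0],[[0.006,0,0],[0,0,0],0],[[0.008,0,0],[0,0,0],0],[[0.008,0,0],[0,0,0],0]]'
```

```text
time: 3.03
tool_pos: [548.1, -125.4, 258.9]
tcp_rot: [3.141, -0.001, 1.611]
contact_force: [-0.4, 0.5, 0.6]
grip_width: 0.4
```

```bash
python3 -m pendant '[[[-0.005,0,-0.02],[0,0,0],0],[[-0.005,0,-0.06],[0,0,0],0],[[-0.005,0,-0.1],[0,0,0],0],[[-0.005,-0.01,-0.14],[0,0,0],0],[[-0.005,-0.03,-0.175],[0,0,0],0],[[-0.005,-0.05,-0.21],[0,0,0],0],[[-0.005,-0.06,-0.245],[0,0,0],0],[[-0.005,-0.07,-0.275],[0,0,0],0],[[-0.005,-0.08,-0.295],[0,0,0],0],[[-0.005,-0.08,-0.3],[0,0,0],0]]'
python3 - <<'E'
from h import *
c=snap('wrist','w1');snap('top','t3');snap('side','s2')
a=cv2.resize(cv2.imread('pics/t3.png')[120:290,210:375],None,fx=2.4,fy=2.4,interpolation=cv2.INTER_CUBIC)
b=cv2.resize(cv2.imread('pics/w1.png'),(396,297))
o=np.zeros((410,800,3),np.uint8);o[:a.shape[0],:a.shape[1]]=a[:410];o[:297,400:796]=b;cv2.imwrite('pics/m3.png',o)
E
```

```text
time: 3.87
tool_pos: [466.9, -133.4, 562.1]
tcp_rot: [3.138, 0.001, 1.611]
contact_force: [0.1, -0.7, 0.1]
grip_width: 0.4
```

View pics/m3.png

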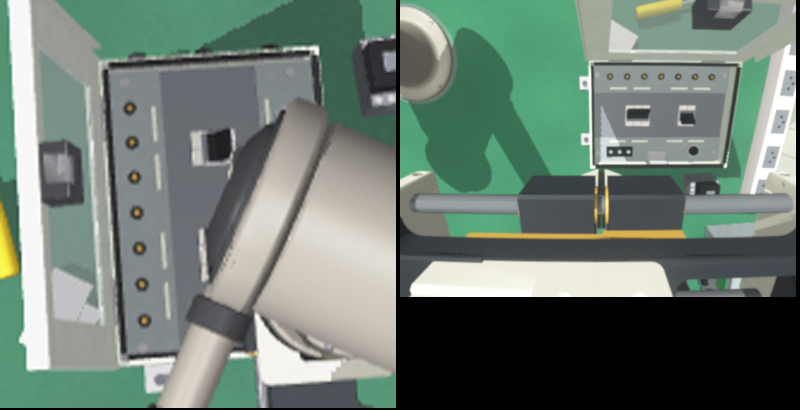

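The wrist view shows the main bar, (638,110), flipped to the hinge side, and the aux bar, (687,118), still on. Next I go over the door top to its outer side.

```bash
python3 -m pendant '[[[0.035,0.005,0],[0,0,0],0],[[0.075,0.01,0],[0,0,0],0],[[0.115,0.02,0],[0,0,0],0],[[0.155,0.03,0],[0,0,0],0],[[0.19,0.03,0],[0,0,0],0],[[0.216,0.03,0],[0,0,0],0],[[0.216,0.03,0.03],[0,0,0],0],[[0.216,0.03,0.065],[0,0,0],0],[[0.216,0.03,0.09],[0,0,0],0],[[0.216,0.03,0.09],[0,0,0],0]]'
```

```text
time: 4.85
tool_pos: [488.9, 83.5, 461.2]
tcp_rot: [-3.127, -0.001, 1.612]
contact_force: [1.2, -0.3, -0.5]
grip_width: 0.3
```

```bash
python3 -m pendant '[[[-0.007,0,0],[0,0,0],0],[[-0.014,0,0],[0,0,0],0],[[-0.020,0,0],[0,0,0],0],[[-0.026,0,0],[0,0,0],0],[[-0.032,0,0],[0,0,0],0],[[-0.038,0,0],[0,0,0],0],[[-0.044,0,0],[0,0,0],0],[[-0.050,0,0],[0,0,0],0]]'
```

```text
time: 5.52
tool_pos: [491.6, 32.2, 469.0]
tcp_rot: [3.141, 0.0, 1.611]
contact_force: [0.2, 2.2, 2.7]
grip_width: 0.6
```

```bash
python3 -m pendant '[[[-0.006,0,0],[0,0,0],0],[[-0.012,0,0],[0,0,0],0],[[-0.018,0,0],[0,0,0],0],[[-0.024,0,0],[0,0,0],0],[[-0.030,0,0],[0,0,0],0],[[-0.036,0,0],[0,0,0],0],[[-0.042,0,0],[0,0,0],0],[[-0.048,0,0],[0,0,0],0]]'
python3 -m pendant '[[[-0.006,0,0],[0,0,0],0],[[-0.012,0,0],[0,0,0],0],[[-0.018,0,0],[0,0,0],0],[[-0.024,0,0],[0,0,0],0],[[-0.030,0,0],[0,0,0],0],[[-0.036,0,0],[0,0,0],0],[[-0.042,0,0],[0,0,0],0],[[-0.042,0,0],[0,0,0],0]]'
python3 - <<'E'
from h import *
snap('side','s3')
a=cv2.resize(cv2.imread('pics/s3.png')[60:270,140:390],None,fx=2,fy=2,interpolation=cv2.INTER_CUBIC);cv2.imwrite('pics/s3c.png',a)
E
```

```text
time: 6.18
tool_pos: [493.6, -15.6, 468.3]
tcp_rot: [-3.141, -0.0, 1.611]
contact_force: [-0.1, 2.5, -1.6]
grip_width: 0.7
time: 6.85
tool_pos: [495.3, -58.3, 468.8]
tcp_rot: [3.141, 0.001, 1.61]
contact_force: [0.7, -0.5, 0.1]
grip_width: 0.5
```

View pics/s3c.png

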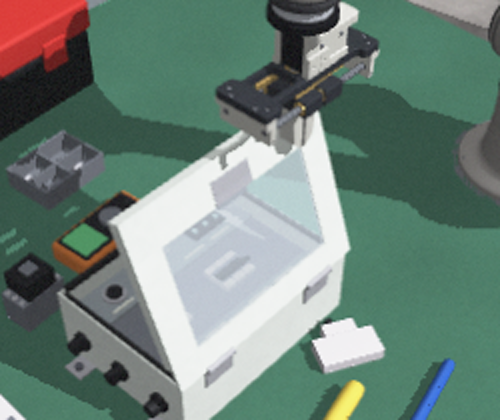

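The side view shows the door past upright (free edge at (115,215)–(300,115) in the crop), leaning over the box and clear of the finger. I'll hold still while it sinks.

```bash
H='[0,0,0]'
for i in 1 2 3 4; do python3 -m pendant '[[[0,0,0],[0,0,0],0],[[0,0,0],[0,0,0],0],[[0,0,0],[0,0,0],0],[[0,0,0],[0,0,0],0],[[0,0,0],[0,0,0],0],[[0,0,0],[0,0,0],0],[[0,0,0],[0,0,0],0],[[0,0,0],[0,0,0],0],[[0,0,0],[0,0,0],0],[[0,0,0],[0,0,0],0]]' | grep -E 'time'; done
python3 - <<'E'
from h import *
snap('side','s4')
a=cv2.resize(cv2.imread('pics/s4.png')[100:290,150:360],None,fx=3,fy=3,interpolation=cv2.INTER_CUBIC);cv2.imwrite('pics/s4c.png',a)
s=cal('s4');C,S=np.cos(.04),np.sin(.04)
for th in(0,.07,.15,.3):
    P=[(594.7+C*x-S*y,-117.75+S*x+C*y,107+227*np.sin(th)) for x in(154,-154) for y in(110-227*np.cos(th),)]
    print(th,((proj(s,P)-[150,100])*3).round())
E
```

```text
time: 7.73
time: 8.57
time: 9.4
time: 10.23
0 [[ 44. 314.]
 [300. 135.]]
0.07 [[ 42. 302.]
 [300. 122.]]
0.15 [[ 40. 288.]
 [301. 108.]]
0.3 [[ 40. 265.]
 [307.  83.]]
```

View pics/s4c.png

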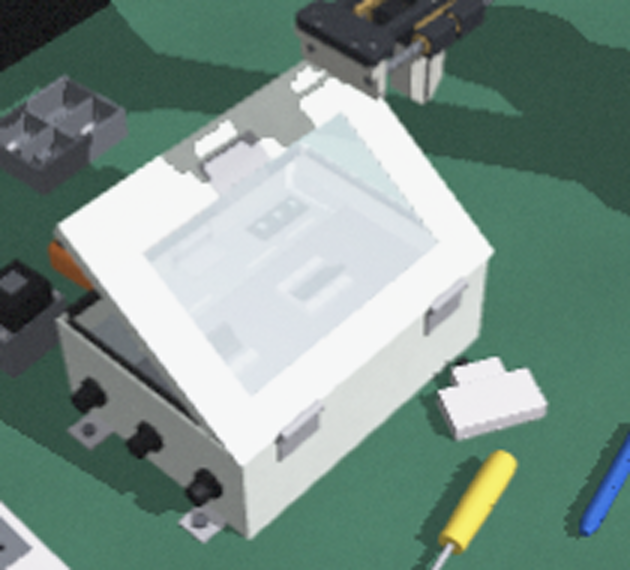

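The door is at about 0.5 rad and still sinking, with its free edge at roughly (60,230)–(370,95). My tip (z 290) is above it, so I'll move over the latch spot.

```bash
python3 -m pendant '[[[-0.02,0.012,0],[0,0,0],0],[[-0.04,0.024,0],[0,0,0],0],[[-0.06,0.037,0],[0,0,0],0],[[-0.08,0.05,0],[0,0,0],0],[[-0.1,0.061,0],[0,0,0],0],[[-0.12,0.073,0],[0,0,0],0],[[-0.135,0.083,0],[0,0,0],0],[[-0.15,0.092,0],[0,0,0],0],[[-0.158,0.097,0],[0,0,0],0],[[-0.158,0.097,0],[0,0,0],0]]'
python3 -m pendant '[[[0,0,0],[0,0,0],0],[[0,0,0],[0,0,0],0],[[0,0,0],[0,0,0],0],[[0,0,0],[0,0,0],0],[[0,0,0],[0,0,0],0],[[0,0,0],[0,0,0],0],[[0,0,0],[0,0,0],0],[[0,0,0],[0,0,0],0],[[0,0,0],[0,0,0],0],[[0,0,0],[0,0,0],0]]'
python3 - <<'E'
from h import *
snap('side','s5')
a=cv2.resize(cv2.imread('pics/s5.png')[100:290,150:360],None,fx=3,fy=3,interpolation=cv2.INTER_CUBIC);cv2.imwrite('pics/s5c.png',a)
E
```

```text
time: 11.12
tool_pos: [599.1, -212.7, 467.7]
tcp_rot: [-3.141, 0.0, 1.609]
contact_force: [-0.2, 0.7, -0.3]
grip_width: 0.4
time: 11.95
tool_pos: [598.5, -211.0, 468.7]
tcp_rot: [3.142, 0.0, 1.611]
contact_force: [-0.3, 0.1, 0.7]
grip_width: 0.3
```

View pics/s5c.png

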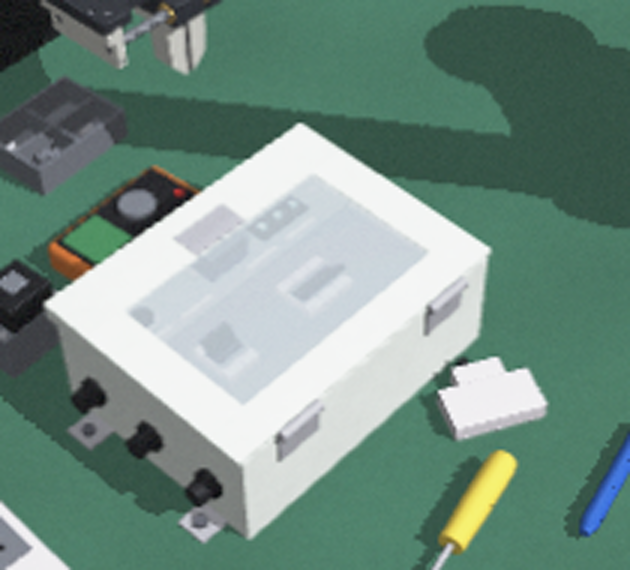

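The door now rests ajar at about 0.07, with the latch plate at (210,230) below the gripper. I'll descend to just above it.

```bash
python3 -m pendant '[[[0,0,0.03],[0,0,0],0],[[0,0,0.06],[0,0,0],0],[[0,0,0.09],[0,0,0],0],[[0,0,0.115],[0,0,0],0],[[0,0,0.132],[0,0,0],0],[[0,0,0.145],[0,0,0],0],[[0,0,0.152],[0,0,0],0],[[0,0,0.152],[0,0,0],0],[[0,0,0.152],[0,0,0],0]]'
python3 -m pendant '[[[0,0,0.002],[0,0,0],0],[[0,0,0.004],[0,0,0],0],[[0,0,0.006],[0,0,0],0],[[0,0,0.008],[0,0,0],0],[[0,0,0.008],[0,0,0],0]]'
```

```text
time: 12.75
tool_pos: [598.7, -211.2, 317.1]
tcp_rot: [3.141, 0.0, 1.611]
contact_force: [-0.7, -0.2, 0.1]
grip_width: 0.4
time: 13.17
tool_pos: [598.4, -211.0, 308.5]
tcp_rot: [-3.141, -0.0, 1.611]
contact_force: [-0.0, -0.3, 0.6]
grip_width: 0.4
```

```bash
p(){ grep -E 'tool_pos|contact'; }
python3 -m pendant '[[[0,0,0.001],[0,0,0],0],[[0,0,0.002],[0,0,0],0],[[0,0,0.002],[0,0,0],0]]'|p
python3 -m pendant '[[[0,0,0.001],[0,0,0],0],[[0,0,0.002],[0,0,0],0],[[0,0,0.002],[0,0,0],0]]'|p
python3 -m pendant '[[[0,0,0.001],[0,0,0],0],[[0,0,0.002],[0,0,0],0],[[0,0,0.002],[0,0,0],0]]'|p
```

```text
tool_pos: [598.5, -211.0, 306.5]
contact_force: [0.6, 0.3, 0.3]
tool_pos: [598.4, -211.0, 304.5]
contact_force: [-0.7, -0.2, 0.4]
tool_pos: [598.4, -211.0, 302.5]
contact_force: [-0.9, 0.1, 0.6]
```

```bash
p(){ grep -E 'tool_pos|contact'; }
python3 -m pendant '[[[0,0,0.001],[0,0,0],0],[[0,0,0.002],[0,0,0],0],[[0,0,0.002],[0,0,0],0]]'|p
python3 -m pendant '[[[0,0,0.001],[0,0,0],0],[[0,0,0.0015],[0,0,0],0],[[0,0,0.0015],[0,0,0],0]]'|p
```

```text
tool_pos: [598.5, -211.1, 300.9]
contact_force: [-0.1, 0.5, 1.9]
tool_pos: [598.5, -211.0, 300.1]
contact_force: [-1.3, 1.0, 5.2]
```

```bash
p(){ grep -E 'tool_pos|contact'; }
python3 -m pendant '[[[0,0,0.0005],[0,0,0],0],[[0,0,0.001],[0,0,0],0],[[0,0,0.001],[0,0,0],0]]'|p
python3 -m pendant '[[[0,0,0.0005],[0,0,0],0],[[0,0,0.001],[0,0,0],0],[[0,0,0.001],[0,0,0],0]]'|p
```

```text
tool_pos: [598.5, -211.1, 299.3]
contact_force: [-2.9, 0.6, 6.2]
tool_pos: [598.5, -211.1, 298.4]
contact_force: [-2.2, 1.2, 7.1]
```

```bash
p(){ grep -E 'tool_pos|contact'; }
python3 -m pendant '[[[0,0,0.0005],[0,0,0],0],[[0,0,0.001],[0,0,0],0],[[0,0,0.001],[0,0,0],0]]'|p
python3 -m pendant '[[[0,0,0.0005],[0,0,0],0],[[0,0,0.001],[0,0,0],0],[[0,0,0.001],[0,0,0],0]]'|p
```

```text
tool_pos: [598.5, -211.1, 297.6]
contact_force: [-2.8, -0.2, 7.1]
tool_pos: [598.4, -211.2, 296.6]
contact_force: [-2.8, -0.1, 6.9]
```

```bash
p(){ grep -E 'tool_pos|contact'; }
python3 -m pendant '[[[0,0,0.0005],[0,0,0],0],[[0,0,0.001],[0,0,0],0],[[0,0,0.001],[0,0,0],0]]'|p
python3 -m pendant '[[[0,0,0.0005],[0,0,0],0],[[0,0,0.001],[0,0,0],0],[[0,0,0.001],[0,0,0],0]]'|p
```

```text
tool_pos: [598.4, -211.2, 295.8]
contact_force: [-2.6, 0.5, 8.8]
tool_pos: [598.4, -211.2, 295.0]
contact_force: [-3.2, 0.3, 10.5]
```

```bash
p(){ grep -E 'tool_pos|contact'; }
python3 -m pendant '[[[0,0,0.0005],[0,0,0],0],[[0,0,0.001],[0,0,0],0],[[0,0,0.001],[0,0,0],0]]'|p
```

```text
tool_pos: [598.4, -211.2, 294.2]
contact_force: [-4.6, -0.2, 11.9]
```

```bash
p(){ grep -E 'tool_pos|contact'; }
python3 -m pendant '[[[0,0,0.0005],[0,0,0],0],[[0,0,0.001],[0,0,0],0],[[0,0,0.001],[0,0,0],0]]'|p
```

```text
tool_pos: [598.4, -211.2, 293.5]
contact_force: [-4.7, -0.3, 12.8]
```

```bash
p(){ grep -E 'tool_pos|contact'; }
python3 -m pendant '[[[0,0,0.0004],[0,0,0],0],[[0,0,0.0007],[0,0,0],0],[[0,0,0.0007],[0,0,0],0]]'|p
```

```text
tool_pos: [598.4, -211.2, 292.9]
contact_force: [-4.4, 2.0, 14.2]
```

```bash
p(){ grep -E 'tool_pos|contact'; }
python3 -m pendant '[[[0,0,0.0004],[0,0,0],0],[[0,0,0.0007],[0,0,0],0],[[0,0,0.0007],[0,0,0],0]]'|p
```

```text
tool_pos: [598.3, -211.2, 292.5]
contact_force: [-5.6, 1.2, 15.2]
```

```bash
p(){ grep -E 'tool_pos|contact'; }
python3 -m pendant '[[[0,0,0.0004],[0,0,0],0],[[0,0,0.0007],[0,0,0],0],[[0,0,0.0007],[0,0,0],0]]'|p
```

```text
tool_pos: [598.3, -211.3, 291.7]
contact_force: [-3.6, 0.6, 11.7]
```

```bash
p(){ grep -E 'tool_pos|contact'; }
python3 -m pendant '[[[0,0,0.0003],[0,0,0],0],[[0,0,0.0004],[0,0,0],0],[[0,0,0.0004],[0,0,0],0]]'|p
```

```text
tool_pos: [598.4, -211.4, 289.7]
contact_force: [-1.0, -1.1, 0.9]
```

The force built to 15 N, then fell to 1 N as the door dropped 2 mm: that was the snap. I'll back off and check whether the surface follows by probing it again.

```bash
p(){ grep -E 'tool_pos|contact'; }
python3 -m pendant '[[[0,0,-0.002],[0,0,0],0],[[0,0,-0.004],[0,0,0],0],[[0,0,-0.006],[0,0,0],0],[[0,0,-0.02],[0,0,0],0],[[0,0,-0.05],[0,0,0],0],[[0,0,-0.08],[0,0,0],0],[[0,0,-0.11],[0,0,0],0],[[0,0,-0.14],[0,0,0],0],[[0,0,-0.15],[0,0,0],0],[[0,0,-0.15],[0,0,0],0]]'|p
python3 - <<'E'
from h import *
snap('side','s6')
a,b=[cv2.resize(cv2.imread(f'pics/{n}.png')[130:280,155:255],None,fx=4,fy=4,interpolation=cv2.INTER_CUBIC) for n in('s5','s6')]
cv2.imwrite('pics/s6c.png',np.hstack([a,b]))
E
```

```text
tool_pos: [598.7, -211.0, 441.9]
contact_force: [-0.1, -0.2, -0.0]
```

View pics/s6c.png

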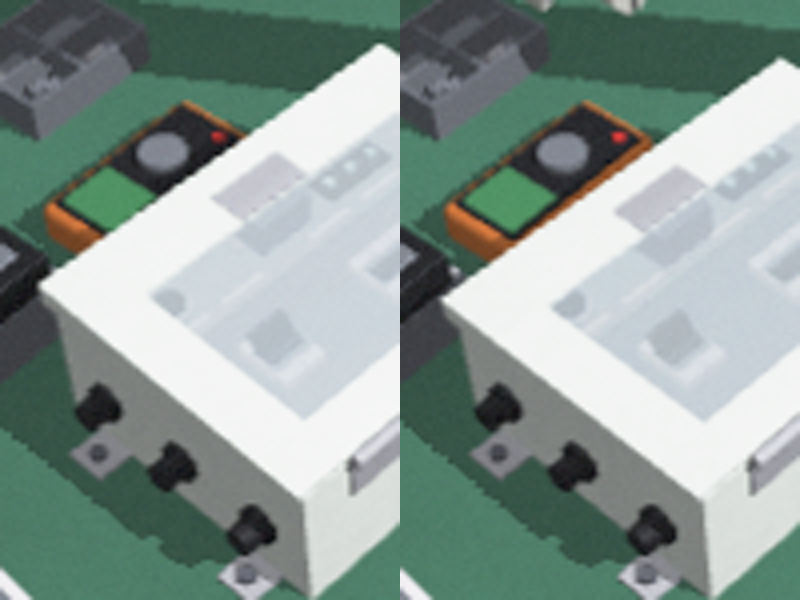

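In the pair of views the door corner dropped from (42,285) to (43,298) and stayed down after I withdrew, so it is latched. I'll hold a second and check that nothing changes, then hand in.

```bash
python3 -m pendant '[[[0,0,0],[0,0,0],0],[[0,0,0],[0,0,0],0],[[0,0,0],[0,0,0],0],[[0,0,0],[0,0,0],0],[[0,0,0],[0,0,0],0],[[0,0,0],[0,0,0],0],[[0,0,0],[0,0,0],0],[[0,0,0],[0,0,0],0],[[0,0,0],[0,0,0],0],[[0,0,0],[0,0,0],0]]' | grep -E 'time|contact'
python3 - <<'E'
from h import *
snap('side','s7'); I=lambda n:cv2.imread(f'pics/{n}.png').astype(float)
print('door s6-s7',np.abs(I('s7')-I('s6'))[130:280,155:330].mean())
for n,(x0,x1,y0,y1) in dict(tray=(142,190,125,165),meter=(165,190,165,190),tape=(310,345,290,325),driver=(275,325,250,315),pen=(340,370,235,280),spare=(296,335,217,248),contactor=(140,168,188,222)).items():
    print(n,np.abs(I('s7')-I('side0'))[y0:y1,x0:x1].mean().round(1))
close_job()
E
```

```text
time: 19.13
contact_force: [0.0, 0.1, -0.1]
door s6-s7 1.3972190476190476
tray 18.3
meter 4.0
tape 2.2
driver 2.0
pen 2.5
spare 1.7
contactor 5.2
the job is handed in; nothing more can be done
```

The main breaker is off, the two-pole breaker is still on, and the door is shut on its latch. I handed the job in at 19 s of the 61 s allowed.

- **Breakers:** the toggle push read about 4 N and dropped to zero as it snapped over. The wrist picture taken afterwards shows the main bar on the hinge side and the two-pole bar unmoved.
- **Door swing:** I pushed the door past upright at about 0.4 rad/s, reading 2–3 N. It then sank by itself onto its tongue.
- **Latch:** I pressed in steps of 1 mm or less. The force reached about 15 N (16 N including sideways force) and fell to 1 N as the door dropped 2 mm. The door was still down about a second after I withdrew the gripper.
- **Bystanders:** comparing side pictures from start and end, the tape, driver, pen and spare breaker are unchanged. The meter and contactor differ slightly. The tray differs more, probably because a shadow or the gripper lies across it. The gripper never came near the tray, and it looks in place in the last picture I viewed.

I did not measure the door's final angle or its sinking speed exactly. All forces come from readings at the end of each step, so a short peak between readings would not show.

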